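# Set the nail-dust extractor's gated lever to its third slot

## Task

Switch the nail-dust extractor to its third setting: with the fingers push the pink lever, which stands somewhere in the left-hand slots of the H-shaped gate, to the middle if need be, across to the right, and then forward, away from the robot, all the way home into the third slot (the far right one, marked with three red dots). Only push it, gently, without gripping it, do not run it into the near right slot on the way, and leave it standing there clear of the robot. Leave everything else on the table and on the extractor where it stands.

Things in the scene. Friction and masses are not known exactly. Their poses are not given: they have to be found in the camera images.
- extractor: White box of the dust extractor, fixed, 200 deep x 290 wide x 100 mm high, turned by up to 0.4 rad. Origin on the table below the centre of the lever's gate; x axis = forward (away from the robot), y = left, z up. In this frame it covers x -100 to 100, y -75 to 215 mm. A round fan grille (2.5 mm proud) lies left of the gate, centre (-10, 125).
- gate (a point): Centre of the H gate, on the top of the aluminium plate, 100 mm above the table; axes as the extractor's. Two slots along x, 16 mm wide, at y = +18 (left) and -18 mm (right), each from x -30 to 30, joined by a crossing at x = 0, 18 mm wide; solid tongues elsewhere between them. Dots: one = far left slot, two = near left, three (red) = far right, four = near right.
- knob (a point): Centre of the pink knob, an upright cylinder 28 mm across, 36 mm high, on a 12 mm steel stem; 130 mm from the lever's pivot, which lies 70 mm below the gate's centre. So it is 50 to 60 mm above the plate and travels, in the extractor's frame, about 35 mm to either side and 38 mm forward and back. Its axes lean with the lever.
- across (a joint): Sideways lean of the lever in rad: 0 upright, positive to the right (towards extractor -y). -0.275 is the left stop, +0.275 the right stop; about +-0.25 is the middle of a slot. Stays where it is left; moving it takes about 1.5 N at the knob.
- shift (a joint): Forward lean of the lever in rad: 0 upright (on the crossing), positive forward (extractor +x). Stops at +-0.30, the slots' ends; it can cross sideways only when this is within about +-0.04. Starts anywhere from -0.28 to 0.28, in the left slots. Stays where it is left; takes about 1.5 N at the knob.
- polish_berry: Dark red nail polish bottle, 30 mm across, 72 mm high, standing on the extractor's top at its far left corner. Origin at the centre of its underside.
- polish_nude: Beige nail polish bottle, 30 mm across, 72 mm high, on the table right of the extractor. Origin at the centre of its underside.
- tumbler: Glass tumbler, 72 mm across, 100 mm high, on the table right of the extractor. Origin at the centre of its underside.
- dish: White plate, 130 mm across, 20 mm high, on the table left of the extractor. Origin at the centre of its underside.
- tip_pot: Pale green cup, 56 mm across, 60 mm high, on the table left of the extractor. Origin at the centre of its underside.
- phone: Black phone lying flat, 150 x 74 x 9 mm, on the table to the right. Origin at the centre of its underside.
- nail_file: Pink nail file lying flat, 20 x 170 x 6 mm, on the table in front of the extractor. Origin at the centre of its underside.

How it is judged (in metres and radians):
On the way:
1. the lever is pushed across the crossing to the right-hand side (value of joint across above 0.2 rad and value of joint shift below 0.15 rad), for 0.1 s.
At the end, for the whole second after the job is handed in: The lever rests in the third slot: leaning right by more than 0.20 rad and forward by more than 0.25 of its 0.30 rad; every other thing is within 20 mm of where it started and at rest (value of joint across above 0.2 rad and value of joint shift above 0.25 rad and velocity of joint across between -0.05 and 0.05 rad/s and velocity of joint shift between -0.05 and 0.05 rad/s and distance of each of polish_berry, polish_nude, tumbler, dish, tip_pot, phone, nail_file from where it was at the start of the episode below 0.02 m and linear speed of each of polish_berry, polish_nude, tumbler, dish, tip_pot, phone, nail_file below 0.02 m/s); the robot touches nothing.
It fails at once if the lever is run into the fourth slot (near right) (value of joint across above 0.12 rad and value of joint shift below -0.15 rad).
It fails at once if the lever is gripped or forced (more than 30 N on it) (contact force between the fingers and shift above 30 N).
It fails at once if another thing is moved by 20 mm, lifted or knocked over (distance of any of polish_berry, polish_nude, tumbler, dish, tip_pot, phone, nail_file from where it was at the start of the episode above 0.02 m or angle between any of polish_berry, polish_nude, tumbler, dish, tip_pot, phone, nail_file's own z axis and vertical above 0.3 rad).
It also fails if it takes over 58 s, if anything falls off the work surface, if the arm or the gripper's body presses on something with over 40 N, if the wrist force passes 120 N, or if a joint passes its speed limit or range.

## Robot

A 6-joint arm with a two-finger parallel gripper is mounted at the origin on the work surface. World frame = base frame: x ahead of the robot, y to its left, z up, the work surface at z = 0. Lengths are in m, angles in degrees, forces in N, time in s.
With the tool pointing down it reaches from about 0.35 to 0.875 m from the base axis. Payload 4.2 kg.
Tool frame: the origin (TCP) lies midway between the tips of the shut fingers; the grasp point (between the pads) lies 19 mm behind it; z points along the fingers, y is the direction in which the jaws open and shut (so a half turn about z gives the same grasp; the last joint's range is limited). The gripper opens to 87 mm and grips with 3 to 60 N. Pads are 19 mm wide; open, the fingers measure 117 mm over their backs; the gripper's body (75 mm by 190 mm) begins 51 mm behind the grasp point.
Start: joints at [85.978, 22.042, 0.453, 0, -68.411, -14.817], TCP at [0.202, 0.592, 0.223] pointing down, gripper open.
Joint ranges: [-179.83, 179.83], [-69.29, 118.12], [-61.27, 80.66], [-181.25, 117.63], [-171.15, -9.14], [-177.46, 177.46]. Speed limits (degrees/s): [159.86, 159.86, 180, 180, 180, 180].

## Interface

Orientations are given as a 3x3 rotation matrix whose columns are the frame's x, y, z axes.
In Python, from station import r gives the robot as it stands.
- The arm moves only by the tool play_rows, never from a script. Its argument "commands" is a list that holds one entry, the list of rows, each a list of 7 numbers: the shift along the world's x, y, z in m, then the turn, a rotation vector about the world's x, y, z in rad, then the closure, from 0 (fully open) to 1 (shut). A call has 1 to 5 rows; each row is the pose to reach, as a shift and turn from the pose commanded when the call began; what a row does not reach only later rows make up. A row lasts 1/10 s, in which the tool goes at most 50 mm and 8.59 degrees, less where a joint would pass 70% of its speed; a pose out of reach is approached as far as the arm can. A call with a gripper value outside its range is refused whole. The fingers move at their own pace and stop on an object; the grip force is fixed at half the most. Time passes only in rows, so rows that repeat a pose let the fingers close. It gives the time, the measured TCP pose, the force and the opening at its end, in the units of the state.
- r.sense(): the state, without advancing time (a new reading comes with each control period).
- r.capture(name): name is "side" or "top"; returns a dict with "image" (384x512x3 uint8, red, green, blue), "range_z" (384x512 float32, m along the optical axis (not along the pixel's ray), 0 where there is no reading), "intrinsics" (3x3 intrinsics, pixels), "extrinsics" (4x4, takes a point from camera to world coordinates). Camera axes: x right, y up, looking along -z (the intrinsics and any distortion apply to the point x, -y, -z); pixel columns grow to the right and rows downward; lengths in m; the calibration is good to about 2 mm. A picture is of the moment at which its call begins.
- r.finish_job(): hands the job in, once; it reports no verdict.
The state is a dict: "time_s": time; "joints": joint angles; "joint_velocities": joint speeds; "effort": joint torques, N m; "tcp_pos": TCP position; "ee_rot": TCP orientation; "wrist_force": force on the tool from outside, world axes, zero at the start; "moment": the same for the moment, N m; "gripper_width": opening from 0.0 (shut) to 1.0 (fully open).
Only numpy, scipy, OpenCV 4.12 (cv2) and the standard library are available. Lean on these libraries where they do the work, as an engineer would, in place of code of your own. Each camera call takes 0.05 s, during which the arm holds its last target. There are 200 camera calls.

## Working session

There is one attempt and no reset: what is moved stays moved. The work goes in short steps, Python scripts to look and compute and a tool call to move; the robot and the scene stay as the last step left them, time stands still between calls to the robot, and variables do not carry over. Pictures are saved under pics/ and viewed, about 8 in all and at most 12, crops included, and the job is handed in when it is done.

Besides the shell and the picture viewer there is one more tool, called after "Emit:" as name(argument=value, ...), one argument or row to a line, values as JSON. play_rows: Moves the arm, as the interface text tells. Its arguments: {"type":"object","properties":{"commands":{"type":"array","items":{"type":"array","items":{"type":"array","items":{"type":"number"}}}}},"required":["commands"]}

```bash
ls; mkdir -p pics; cat > h.py <<'E'
import numpy as np, cv2
from station import r
def cap(n,fn=None):
    c=r.capture(n)
    if fn: cv2.imwrite('pics/'+fn,cv2.cvtColor(c['image'],cv2.COLOR_RGB2BGR))
    return c
def cloud(c):
    K=np.array(c['intrinsics']);E=np.array(c['extrinsics']);d=c['range_z']
    v,u=np.mgrid[:384,:512]
    P=np.stack([(u-K[0,2])/K[0,0]*d,-(v-K[1,2])/K[1,1]*d,-d],-1)
    return P@E[:3,:3].T+E[:3,3]
E
python3 - <<'E'
from h import *
s=r.sense()
for k,v in s.items(): print(k,np.round(v,3).tolist())
a=cap('top','top1.png');b=cap('side','side1.png')
for c in(a,b): print(np.round(c['extrinsics'],3).tolist(),np.round(c['intrinsics'],1).tolist())
np.savez('c1.npz',ti=a['image'],tp=cloud(a),si=b['image'],sp=cloud(b),td=a['range_z'],sd=b['range_z'])
cv2.imwrite('pics/both.png',np.hstack([cv2.resize(cv2.imread('pics/'+f),(400,300),interpolation=3) for f in('top1.png','side1.png')]))
E
```

```text
pics
time_s 0.0
joints [85.979, 22.093, 0.38, -0.03, -68.409, -14.816]
joint_velocities [0.002, -0.03, -0.108, -0.017, 0.015, 0.13]
effort [0.0, -39.067, 18.741, 4.22, 0.011, -0.0]
tcp_pos [0.202, 0.591, 0.221]
ee_rot [[0.946, -0.323, -0.001], [-0.323, -0.946, -0.002], [0.0, 0.002, -1.0]]
wrist_force [0.797, 0.48, 0.308]
moment [-0.026, 0.022, 0.041]
gripper_width 0.995
[[-0.002, 0.987, -0.163, 0.373], [-1.0, -0.004, -0.007, 0.056], [-0.007, 0.163, 0.987, 1.411], [0.0, 0.0, 0.0, 1.0]] [[419.5, 0.0, 259.9], [0.0, 419.5, 202.5], [0.0, 0.0, 1.0]]
[[0.998, 0.056, -0.026, 0.562], [-0.059, 0.722, -0.69, -0.593], [-0.02, 0.69, 0.724, 0.81], [0.0, 0.0, 0.0, 1.0]] [[408.5, 0.0, 258.1], [0.0, 408.5, 192.6], [0.0, 0.0, 1.0]]
```

View pics/top1.png

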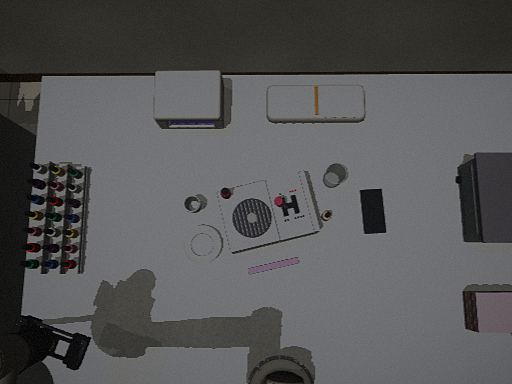

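View pics/side1.png

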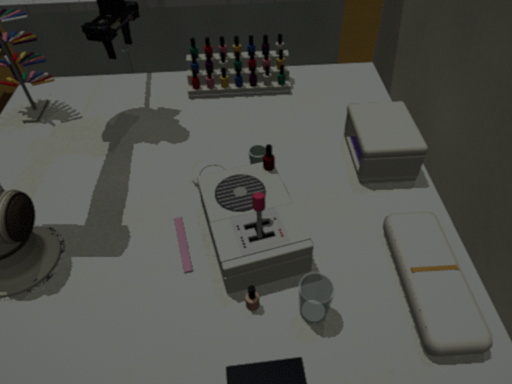

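The top view shows the extractor at about px (268,212), the pink knob at (279,201) and the H gate at about (290,205). The side view shows the lever leaning left, the nude bottle and tumbler to the right, and the berry bottle at the far left corner. Next I'll measure these.

```bash
python3 - <<'E'
from h import *
z=np.load('c1.npz')
P=z['tp'];I=z['ti']
m=(P[...,2]>.088)&(P[...,2]<.112)&(P[...,0]>.2)&(P[...,0]<.75)&(abs(P[...,1])<.35)&(z['td']>0)
n,l,st,ce=cv2.connectedComponentsWithStats(m.astype(np.uint8))
i=1+np.argmax(st[1:,4]);q=P[l==i]
print(st[i],np.median(q[:,2]))
(cx,cy),(w,h),an=cv2.minAreaRect((q[:,:2]*1000).astype(np.float32))
print(cx,cy,w,h,an)
bx=cv2.boxPoints(((cx,cy),(w,h),an));print(bx)
# long axis = extractor y (left)
e=[bx[1]-bx[0],bx[2]-bx[1]];e=max(e,key=np.linalg.norm);e/=np.linalg.norm(e)
if e[1]<0:e=-e
Y=e;X=np.array([e[1],-e[0]]);th=np.arctan2(X[1],X[0])
O=np.array([cx,cy])-70*Y
print('yaw',th,'origin',O)
for k in 'ts':
    P=z[k+'p'];I=z[k+'i'];hsv=cv2.cvtColor(I,cv2.COLOR_RGB2HSV)
    R=np.stack([(P[...,:2]*1000-O)@X,(P[...,:2]*1000-O)@Y,P[...,2]*1000],-1)
    H,S,V=hsv[...,0].astype(int),hsv[...,1],hsv[...,2]
    mk=((H>160)|(H<5))&(S>90)&(V>90)&(abs(R[...,0])<130)&(abs(R[...,1])<110)
    mk&=R[...,2]>115
    q=R[mk];print(k,len(q),q.min(0),q.max(0),q.mean(0), 'top:',q[q[:,2]>q[:,2].max()-6].mean(0))
    # dark slots on plate
    d=(V<45)&(abs(R[...,0])<45)&(abs(R[...,1])<40)&(R[...,2]<112)
    q=R[d];print('slots',len(q),q.min(0),q.max(0),q.mean(0))
    # objects around
    mm=(R[...,2]>115)&(abs(R[...,0])<250)&(R[...,1]>-300)&(R[...,1]<300)&~mk
    n,l,st,ce=cv2.connectedComponentsWithStats(mm.astype(np.uint8))
    for i in range(1,n):
        if st[i,4]>8: print('tall',ce[i].round(),R[l==i].min(0).round(),R[l==i].max(0).round())
b=cv2.imread('pics/top1.png')[160:260,200:350];cv2.imwrite('pics/crop.png',cv2.resize(b,None,fx=5,fy=5,interpolation=2))
E
```

```text
[ 217  171  103   82 5375] 0.0990165282832487
565.0894775390625 40.46790313720703 201.33433532714844 290.04150390625 13.706832885742188
[[ 432.926     157.5051  ]
 [ 501.65244  -124.276276]
 [ 697.2529    -76.56929 ]
 [ 628.5265    205.21208 ]]
yaw 0.23922917 origin [581.67624664 -27.53856659]
t 51 [ -0.35139371  24.56333283 164.28285508] [ 22.1525975   47.30818408 177.60957544] [ 10.78636046  36.05356968 171.10112841] top: [  8.71741733  34.25361817 173.39501356]
slots 177 [-44.82745405 -34.9667268   56.34891484] [ 40.58290902  23.86648378 106.5300281 ] [-0.83608765 -6.8221788  69.80919623]
tall [225. 192.] [ 67. 172. 119.] [ 93. 201. 175.]
tall [281. 203.] [-183.   17.  142.] [  12.  130. 1411.]
s 50 [ -0.78223512  22.76478721 169.13387938] [ 21.3685719   46.11891089 177.79451872] [ 10.97298094  33.22502935 173.32768486] top: [ 10.46290257  31.09681364 174.14371073]
slots 245 [-24.92336008 -13.17662607  62.95415264] [ 37.04646844  39.78671067 110.78294448] [ 5.95314729 11.20167773 77.26247489]
tall [269. 157.] [ 68. 166. 115.] [ 97. 194. 174.]
tall [259. 206.] [ -3.  12. 116.] [ 25.  39. 176.]
```

View pics/crop.png

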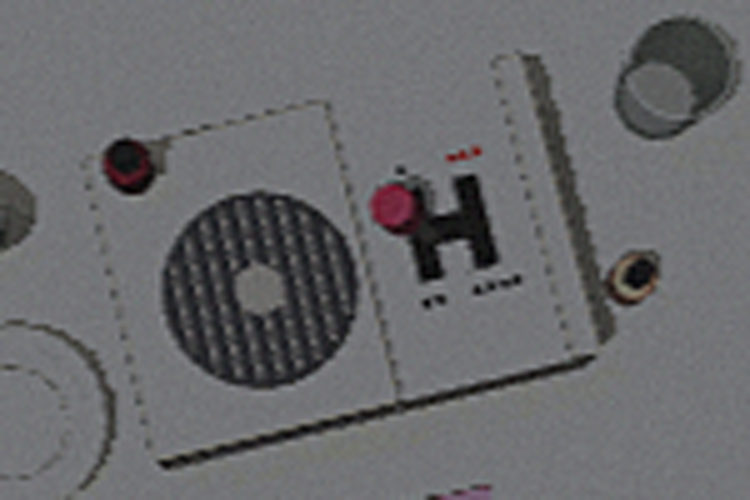

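The knob sits at extractor-frame (≈10, 32) mm, which puts shift at about +0.075 in the far left slot. Yaw is 0.239 and the origin is (0.582, -0.0275). I'll shut the fingers, align them and go over to the far side of the knob.

Emit:
play_rows(
  commands=[
    [[0.028, -0.038, 0.02, 0, 0, 0.113, 1], [0.056, -0.076, 0.04, 0, 0, 0.226, 1], [0.084, -0.114, 0.05, 0, 0, 0.34, 1], [0.112, -0.152, 0.05, 0, 0, 0.453, 1], [0.14, -0.19, 0.05, 0, 0, 0.567, 1]],
  ],
)

```text
time_s: 0.6
tcp_pos: [0.3424, 0.3998, 0.2728]
ee_rot: [[0.971, 0.241, 0.0], [0.241, -0.971, 0.001], [0.0, -0.001, -1.0]]
wrist_force: [1.3, 0.5, 0.4]
gripper_width: 0.631
```

Emit:
play_rows(
  commands=[
    [[0.028, -0.038, 0, 0, 0, 0, 1], [0.056, -0.076, 0, 0, 0, 0, 1], [0.084, -0.114, 0, 0, 0, 0, 1], [0.112, -0.152, 0, 0, 0, 0, 1], [0.14, -0.19, 0, 0, 0, 0, 1]],
  ],
)

```text
time_s: 1.1
tcp_pos: [0.4823, 0.2097, 0.2723]
ee_rot: [[0.972, 0.236, -0.0], [0.236, -0.972, -0.0], [-0.0, -0.0, -1.0]]
wrist_force: [1.2, 1.3, -0.4]
gripper_width: 0.167
```

Emit:
play_rows(
  commands=[
    [[0.028, -0.038, 0, 0, 0, 0, 1], [0.056, -0.076, 0, 0, 0, 0, 1], [0.084, -0.114, 0, 0, 0, 0, 1], [0.112, -0.152, 0, 0, 0, 0, 1], [0.14, -0.19, 0, 0, 0, 0, 1]],
  ],
)

```text
time_s: 1.6
tcp_pos: [0.6224, 0.0197, 0.272]
ee_rot: [[0.972, 0.236, -0.001], [0.236, -0.972, 0.0], [-0.001, -0.0, -1.0]]
wrist_force: [0.7, 0.4, 0.4]
gripper_width: 0.005
```

Emit:
play_rows(
  commands=[
    [[0, -0.003, -0.03, 0, 0, 0, 1], [0, -0.003, -0.06, 0, 0, 0, 1], [0, -0.003, -0.09, 0, 0, 0, 1], [0, -0.003, -0.122, 0, 0, 0, 1], [0, -0.003, -0.122, 0, 0, 0, 1]],
  ],
)

```text
time_s: 2.1
tcp_pos: [0.6181, 0.0178, 0.145]
ee_rot: [[0.972, 0.235, -0.012], [0.235, -0.972, -0.002], [-0.012, -0.001, -1.0]]
wrist_force: [-0.3, 0.2, -0.4]
gripper_width: 0.002
```

```bash
cat >> h.py <<'E'
th=0.2392;X=np.array([np.cos(th),np.sin(th)]);Y=np.array([-X[1],X[0]]);O=np.array([581.7,-27.5])
def loc(p): p=np.asarray(p)*1000; return np.stack([(p[...,:2]-O)@X,(p[...,:2]-O)@Y,p[...,2]],-1)
def knob(fn=None):
    t=loc(r.sense()['tcp_pos']);print('tcp',t.round(1),'F',np.round(r.sense()['wrist_force'],1))
    for k in('top','side'):
        c=cap(k,fn and k+fn);R=loc(cloud(c));hsv=cv2.cvtColor(c['image'],cv2.COLOR_RGB2HSV)
        H,S,V=hsv[...,0].astype(int),hsv[...,1],hsv[...,2]
        m=((H>160)|(H<5))&(S>90)&(V>60)&(abs(R[...,0])<80)&(abs(R[...,1])<80)&(R[...,2]>125)
        q=R[m]
        if len(q)<5: print(k,'hidden',len(q));continue
        print(k,len(q),'min',q.min(0).round(1),'max',q.max(0).round(1),'mean',q.mean(0).round(1))
E
python3 - <<'E'
from h import *
knob('2.png')
a=cv2.imread('pics/top2.png')[150:250,210:340];b=cv2.imread('pics/side2.png')[140:270,190:330]
cv2.imwrite('pics/v2.png',np.hstack([cv2.resize(x,(400,400),interpolation=2) for x in(a,b)]))
E
```

```text
tcp [ 46.1  35.4 145. ] F [-0.3  0.2 -0.4]
top 52 min [ -2.   22.5 164.9] max [ 20.9  49.  178.9] mean [  8.9  35.3 171.6]
side 87 min [ -1.   16.1 154.7] max [ 21.8  47.1 176.9] mean [  9.1  30.3 171.9]
```

View pics/v2.png

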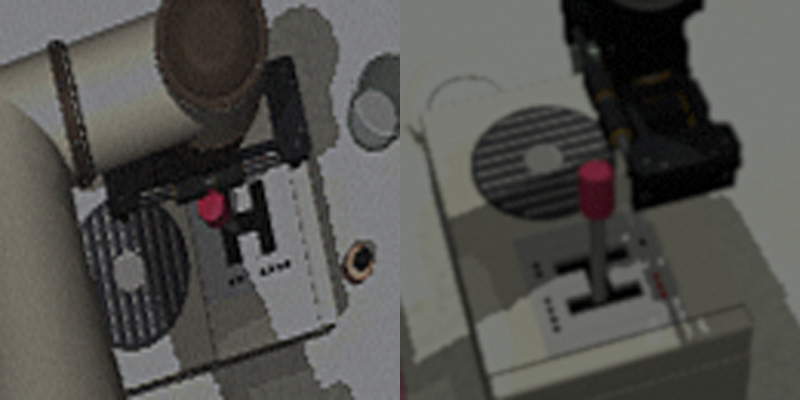

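The view shows the shut fingers just beyond the knob, and the knob hasn't moved. Now I'll pull the lever back about 10 mm to the crossing.

Emit:
play_rows(
  commands=[
    [[-0.006, -0.0015, 0, 0, 0, 0, 1], [-0.012, -0.003, 0, 0, 0, 0, 1], [-0.017, -0.0042, 0, 0, 0, 0, 1], [-0.021, -0.0052, 0, 0, 0, 0, 1], [-0.021, -0.0052, 0, 0, 0, 0, 1]],
  ],
)

```text
time_s: 2.7
tcp_pos: [0.601, 0.0133, 0.1518]
ee_rot: [[0.972, 0.236, 0.002], [0.236, -0.972, 0.0], [0.003, 0.0, -1.0]]
wrist_force: [1.3, -0.3, 1.8]
gripper_width: 0.005
```

```bash
python3 -c "
from h import *
knob()"
```

```text
tcp [ 28.4  35.1 151.8] F [ 1.3 -0.3  1.8]
top 20 min [ -7.7  26.8 166.7] max [  1.6  45.2 227.6] mean [ -3.8  35.1 175.1]
side 43 min [ -7.6  20.1 169.9] max [  7.7  44.2 177.3] mean [ -0.7  30.6 173.7]
```

Emit:
play_rows(
  commands=[
    [[-0.001, -0.0002, 0, 0, 0, 0, 1], [-0.002, -0.0005, 0, 0, 0, 0, 1], [-0.0028, -0.0007, 0, 0, 0, 0, 1], [-0.0028, -0.0007, 0, 0, 0, 0, 1]],
  ],
)

```text
time_s: 3.2
tcp_pos: [0.5981, 0.0126, 0.1505]
ee_rot: [[0.972, 0.236, 0.0], [0.236, -0.972, 0.0], [0.0, -0.0, -1.0]]
wrist_force: [1.2, 0.7, 1.6]
gripper_width: 0.004
```

```bash
python3 -c "
from h import *
knob()"
```

```text
tcp [ 25.4  35.1 150.5] F [1.2 0.7 1.6]
top 19 min [-11.2  24.2 167.7] max [ -1.2  45.8 176.2] mean [ -6.7  35.1 171.6]
side 44 min [-10.7  20.8 170.3] max [  5.4  45.5 175.9] mean [ -3.1  30.5 173.7]
```

Emit:
play_rows(
  commands=[
    [[0.007, 0.0017, 0, 0, 0, 0, 1], [0.0146, 0.0036, 0, 0, 0, 0, 1], [0.0146, 0.0036, 0.02, 0, 0, 0, 1], [0.0146, 0.0036, 0.05, 0, 0, 0, 1], [0.0146, 0.0036, 0.05, 0, 0, 0, 1]],
  ],
)

```text
time_s: 3.8
tcp_pos: [0.6154, 0.0164, 0.2046]
ee_rot: [[0.972, 0.237, 0.007], [0.237, -0.972, 0.0], [0.007, 0.001, -1.0]]
wrist_force: [0.5, 1.3, 0.8]
gripper_width: 0.005
```

Emit:
play_rows(
  commands=[
    [[-0.016, 0.0095, 0, 0, 0, 0, 1], [-0.032, 0.019, 0, 0, 0, 0, 1], [-0.048, 0.0284, 0, 0, 0, 0, 1], [-0.048, 0.0284, 0, 0, 0, 0, 1]],
  ],
)

```text
time_s: 4.2
tcp_pos: [0.563, 0.0452, 0.2]
ee_rot: [[0.971, 0.237, -0.002], [0.237, -0.971, -0.0], [-0.002, -0.0, -1.0]]
wrist_force: [0.7, -0.9, -0.8]
gripper_width: 0.005
```

```bash
python3 -c "
from h import *
knob('3.png')
a=cv2.imread('pics/top3.png')[150:250,210:340];b=cv2.imread('pics/side3.png')[140:270,190:330]
cv2.imwrite('pics/v3.png',np.hstack([cv2.resize(x,(400,400),interpolation=2) for x in(a,b)]))
"
```

```text
tcp [ -1.   75.1 200. ] F [ 0.7 -0.9 -0.8]
top hidden 2
side 17 min [ -4.8  23.6 170.6] max [  9.9  45.2 176. ] mean [  1.6  32.5 173.7]
```

View pics/v3.png

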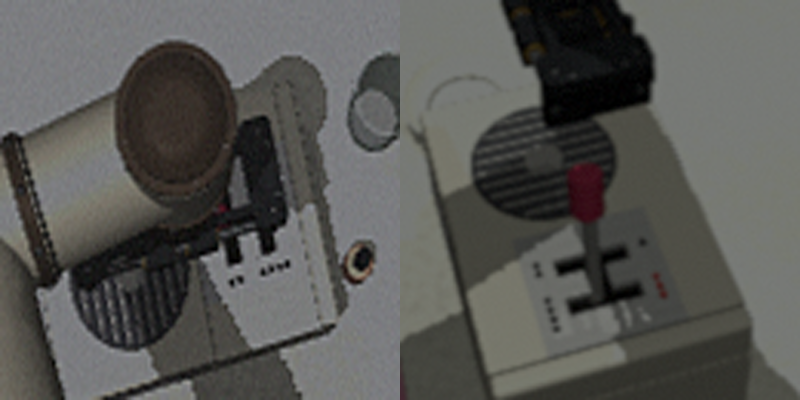

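The side view shows the stem standing at the crossing, with the knob at x≈1 to 2 mm. Next I'll descend on its left and push right.

Emit:
play_rows(
  commands=[
    [[0, 0, -0.015, 0, 0, 0, 1], [0, 0, -0.03, 0, 0, 0, 1], [0, 0, -0.05, 0, 0, 0, 1], [0, 0, -0.05, 0, 0, 0, 1]],
  ],
)

```text
time_s: 4.7
tcp_pos: [0.5633, 0.0438, 0.1474]
ee_rot: [[0.972, 0.235, -0.007], [0.235, -0.972, -0.002], [-0.007, 0.0, -1.0]]
wrist_force: [-1.0, -0.0, 0.6]
gripper_width: 0.004
```

Emit:
play_rows(
  commands=[
    [[0.0014, -0.0058, 0, 0, 0, 0, 1], [0.0028, -0.0117, 0, 0, 0, 0, 1], [0.0043, -0.0175, 0, 0, 0, 0, 1], [0.0057, -0.0233, 0, 0, 0, 0, 1], [0.0071, -0.0291, 0, 0, 0, 0, 1]],
  ],
)

```text
time_s: 5.2
tcp_pos: [0.5726, 0.0153, 0.1517]
ee_rot: [[0.972, 0.236, 0.002], [0.236, -0.972, 0.001], [0.003, -0.0, -1.0]]
wrist_force: [-1.1, 2.0, 2.2]
gripper_width: 0.006
```

```bash
python3 -c "
from h import *
knob()"
```

```text
tcp [  1.3  43.8 151.7] F [-1.1  2.   2.2]
top hidden 0
side hidden 0
```

Emit:
play_rows(
  commands=[
    [[0.0014, -0.0058, 0, 0, 0, 0, 1], [0.0028, -0.0117, 0, 0, 0, 0, 1], [0.0043, -0.0175, 0, 0, 0, 0, 1], [0.0057, -0.0233, 0, 0, 0, 0, 1], [0.0057, -0.0233, 0, 0, 0, 0, 1]],
  ],
)

```text
time_s: 5.8
tcp_pos: [0.5773, -0.0088, 0.1502]
ee_rot: [[0.972, 0.235, -0.001], [0.235, -0.972, -0.0], [-0.001, 0.0, -1.0]]
wrist_force: [-0.0, 0.5, 0.0]
gripper_width: 0.003
```

```bash
python3 -c "
from h import *
knob('4.png')
a=cv2.imread('pics/top4.png')[150:250,210:340];b=cv2.imread('pics/side4.png')[140:270,190:330]
cv2.imwrite('pics/v4.png',np.hstack([cv2.resize(x,(400,400),interpolation=2) for x in(a,b)]))
"
```

```text
tcp [1.000e-01 1.930e+01 1.502e+02] F [-0.   0.5  0. ]
top hidden 0
side hidden 0
```

View pics/v4.png

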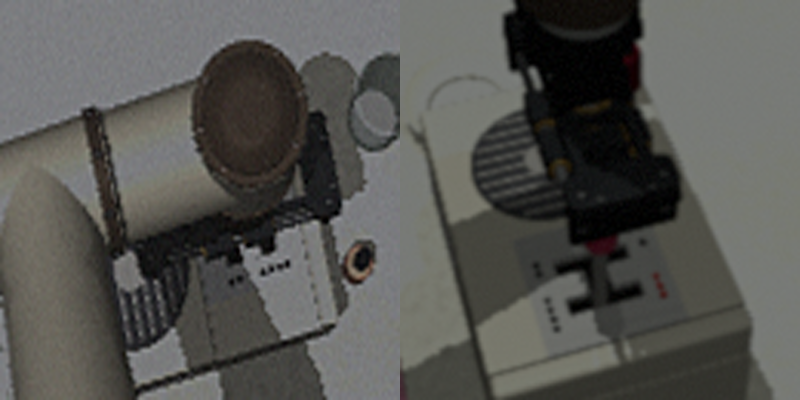

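The lever is moving along the crossing under the gripper, and the forces are small. Pushing on.

Emit:
play_rows(
  commands=[
    [[0.0012, -0.0049, 0, 0, 0, 0, 1], [0.0024, -0.0097, 0, 0, 0, 0, 1], [0.0036, -0.0146, 0, 0, 0, 0, 1], [0.0043, -0.0175, 0, 0, 0, 0, 1], [0.0043, -0.0175, 0, 0, 0, 0, 1]],
  ],
)

```text
time_s: 6.4
tcp_pos: [0.5817, -0.0259, 0.1504]
ee_rot: [[0.972, 0.235, -0.0], [0.235, -0.972, -0.0], [-0.0, 0.0, -1.0]]
wrist_force: [-0.4, 0.6, 0.6]
gripper_width: 0.004
```

```bash
python3 -c "
from h import *
knob('5.png')
b=cv2.imread('pics/side5.png')[140:270,190:330]
cv2.imwrite('pics/v5.png',cv2.resize(b,(560,520),interpolation=2)*2)
"
```

```text
tcp [  0.4   1.6 150.4] F [-0.4  0.6  0.6]
top hidden 0
side hidden 0
```

View pics/v5.png

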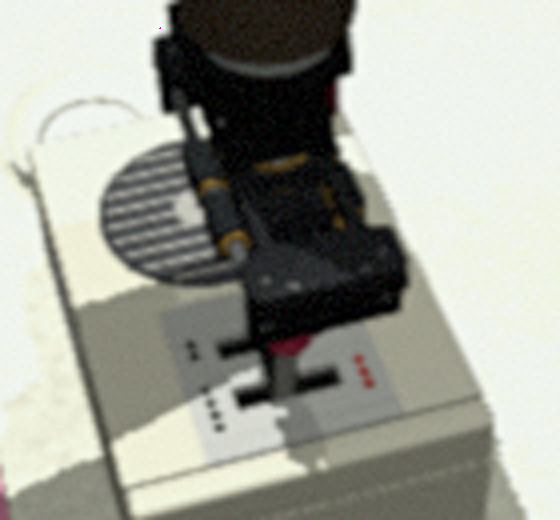

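Emit:
play_rows(
  commands=[
    [[0.0004, -0.0015, 0, 0, 0, 0, 1], [0.0008, -0.0031, 0, 0, 0, 0, 1], [0.0008, -0.0031, 0, 0, 0, 0, 1], [0.0008, -0.0031, 0, 0, 0, 0, 1]],
  ],
)

```text
time_s: 6.9
tcp_pos: [0.5825, -0.0283, 0.1505]
ee_rot: [[0.972, 0.236, 0.0], [0.236, -0.972, -0.0], [0.0, 0.0, -1.0]]
wrist_force: [-0.2, 1.9, -0.5]
gripper_width: 0.008
```

Emit:
play_rows(
  commands=[
    [[-0.0015, 0.006, 0, 0, 0, 0, 1], [-0.003, 0.0122, 0, 0, 0, 0, 1], [-0.003, 0.0122, 0.03, 0, 0, 0, 1], [-0.003, 0.0122, 0.06, 0, 0, 0, 1], [-0.003, 0.0122, 0.06, 0, 0, 0, 1]],
  ],
)

```text
time_s: 7.4
tcp_pos: [0.5822, -0.0156, 0.2156]
ee_rot: [[0.971, 0.237, 0.01], [0.237, -0.971, 0.0], [0.01, 0.002, -1.0]]
wrist_force: [0.4, -0.9, 1.1]
gripper_width: 0.005
```

```bash
python3 -c "
from h import *
knob()"
```

```text
tcp [  3.3  11.5 215.6] F [ 0.4 -0.9  1.1]
top hidden 0
side 101 min [ -9.7 -40.  170.7] max [ 14.  -15.1 179.6] mean [  1.7 -28.  175.6]
```

Emit:
play_rows(
  commands=[
    [[-0.01, -0.0165, 0, 0, 0, 0, 1], [-0.02, -0.033, 0, 0, 0, 0, 1], [-0.031, -0.051, 0, 0, 0, 0, 1], [-0.031, -0.051, 0, 0, 0, 0, 1]],
  ],
)

```text
time_s: 7.9
tcp_pos: [0.5462, -0.0698, 0.2102]
ee_rot: [[0.972, 0.233, -0.002], [0.233, -0.972, -0.0], [-0.002, -0.0, -1.0]]
wrist_force: [0.2, -0.5, -0.0]
gripper_width: 0.003
```

```bash
python3 - <<'E'
from h import *
knob('6.png')
# side-view: ray through knob blob centroid, compare first picture and now on plane z=knob centre
c=cap('side');K=np.array(c['intrinsics']);E=np.array(c['extrinsics'])
for f in('side1.png','side6.png'):
    hsv=cv2.cvtColor(cv2.imread('pics/'+f),cv2.COLOR_BGR2HSV);H,S,V=cv2.split(hsv)
    m=(((H>160)|(H<5))&(S>110)&(V>40)).astype(np.uint8);m[:170]=0;m[250:]=0;m[:,:235]=0;m[:,285:]=0
    n,l,st,ce=cv2.connectedComponentsWithStats(m);i=1+np.argmax(st[1:,4]);u,v=st[i,0]+st[i,2]/2-.5,st[i,1]+st[i,3]/2-.5
    d=E[:3,:3]@[(u-K[0,2])/K[0,0],-(v-K[1,2])/K[1,1],-1]
    for z in(.155,.157):
        p=E[:3,3]+d*(z-E[2,3])/d[2];print(f,st[i],loc(p).round(1))
b=cv2.imread('pics/side6.png')[140:270,190:330]
cv2.imwrite('pics/v6.png',cv2.resize(b,(560,520),interpolation=2))
E
```

```text
tcp [-44.5 -32.7 210.2] F [ 0.2 -0.5 -0. ]
top hidden 0
side 24 min [ -6.2 -40.1 171.9] max [ 10.8 -33.8 176.7] mean [  2.  -36.9 174.1]
side1.png [252 192  13  20 198] [  9.4  31.1 155. ]
side1.png [252 192  13  20 198] [  8.9  29.4 157. ]
side6.png [256 217  13  13 105] [ -0.4 -29.  155. ]
side6.png [256 217  13  13 105] [ -0.9 -30.6 157. ]
```

View pics/v6.png

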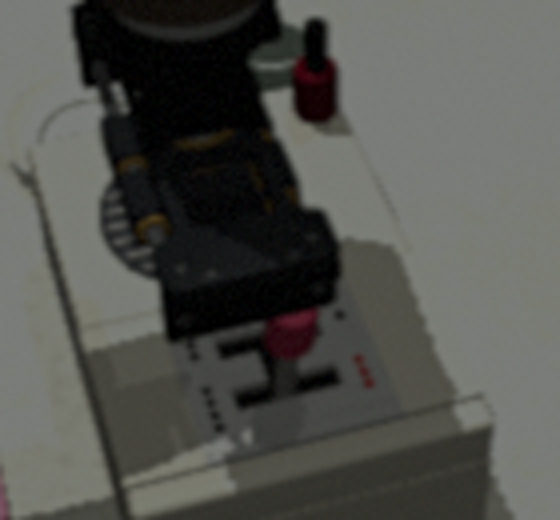

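The knob's top is partly hidden by the gripper, so I'll back off for a clean measurement of its sideways lean.

Emit:
play_rows(
  commands=[
    [[-0.03, -0.007, 0.02, 0, 0, 0, 1], [-0.06, -0.014, 0.04, 0, 0, 0, 1], [-0.1, -0.024, 0.06, 0, 0, 0, 1], [-0.13, -0.031, 0.08, 0, 0, 0, 1], [-0.13, -0.031, 0.08, 0, 0, 0, 1]],
  ],
)

```text
time_s: 8.55
tcp_pos: [0.4174, -0.0987, 0.2941]
ee_rot: [[0.972, 0.236, 0.007], [0.236, -0.972, 0.0], [0.007, 0.001, -1.0]]
wrist_force: [1.2, -0.1, 0.3]
gripper_width: 0.004
```

```bash
cat >> h.py <<'E'
def ray(k,rgb,c,zs=(.156,)):
    K=np.array(c['intrinsics']);E=np.array(c['extrinsics'])
    hsv=cv2.cvtColor(rgb,cv2.COLOR_RGB2HSV);H,S,V=cv2.split(hsv)
    m=(((H>160)|(H<5))&(S>100)&(V>35)).astype(np.uint8)
    x0,x1,y0,y1=(235,285,170,250) if k=='side' else (262,315,180,225)
    w=np.zeros_like(m);w[y0:y1,x0:x1]=m[y0:y1,x0:x1]
    n,l,st,ce=cv2.connectedComponentsWithStats(w)
    if n<2: print(k,'none');return
    i=1+np.argmax(st[1:,4]);u,v=st[i,0]+st[i,2]/2-.5,st[i,1]+st[i,3]/2-.5
    d=E[:3,:3]@[(u-K[0,2])/K[0,0],-(v-K[1,2])/K[1,1],-1]
    for z in zs: print(k,st[i],'bbox',loc(E[:3,3]+d*(z-E[2,3])/d[2]).round(1))
    u,v=ce[i];d=E[:3,:3]@[(u-K[0,2])/K[0,0],-(v-K[1,2])/K[1,1],-1]
    print('   centroid',loc(E[:3,3]+d*(zs[0]-E[2,3])/d[2]).round(1))
E
python3 - <<'E'
from h import *
knob('7.png')
for k in('top','side'):
    c=cap(k)
    print('start:');ray(k,cv2.imread('pics/%s1.png'%k)[...,::-1].copy(),c)
    print('now:');ray(k,c['image'],c)
a=cv2.imread('pics/top7.png')[160:240,250:340];b=cv2.imread('pics/side7.png')[170:270,210:310]
cv2.imwrite('pics/v7.png',np.hstack([cv2.resize(x,(400,400),interpolation=2) for x in(a,b)]))
E
```

```text
tcp [-176.5  -30.3  294.1] F [ 1.2 -0.1  0.3]
top 62 min [-11.4 -37.2 167. ] max [ 13.5 -11.5 178.6] mean [  1.2 -24.3 174.4]
side 110 min [-11.  -41.1 170.4] max [ 13.2 -16.1 178.6] mean [  1.2 -29.4 175.3]
start:
top [274 197  10  10  74] bbox [  9.8  33.5 156. ]
   centroid [ 10.   32.3 156. ]
now:
top [292 195  11  10  84] bbox [  2.3 -22.4 156. ]
   centroid [  2.2 -23.5 156. ]
start:
side [252 192  13  20 203] bbox [  9.1  30.3 156. ]
   centroid [ 10.  32. 156.]
now:
side [256 212  13  18 184] bbox [  1.4 -23.4 156. ]
   centroid [  2.1 -22.6 156. ]
```

View pics/v7.png

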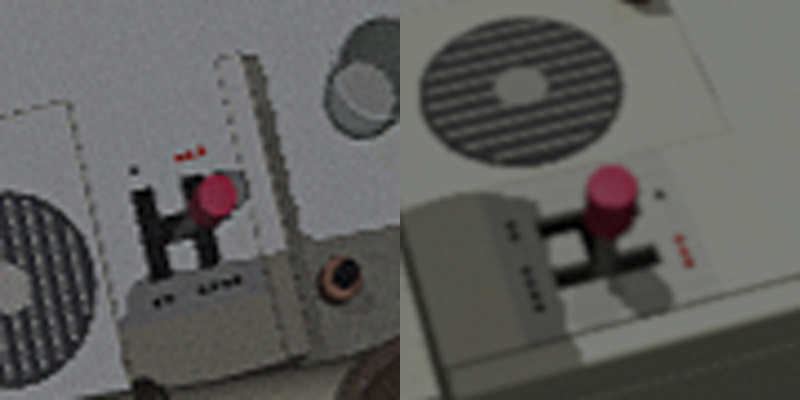

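The cameras agree that the knob is at y≈-23 mm (across ≈0.18), because the shut fingers are thinner than I assumed. It needs another 9 mm to the right, so I'll go back to its left side and finish.

Emit:
play_rows(
  commands=[
    [[0.035, 0.019, -0.01, 0, 0, 0, 1], [0.075, 0.04, -0.02, 0, 0, 0, 1], [0.115, 0.0615, -0.04, 0, 0, 0, 1], [0.161, 0.086, -0.06, 0, 0, 0, 1], [0.161, 0.086, -0.06, 0, 0, 0, 1]],
  ],
)

```text
time_s: 9.25
tcp_pos: [0.582, -0.0098, 0.2238]
ee_rot: [[0.971, 0.238, -0.009], [0.238, -0.971, -0.002], [-0.009, -0.001, -1.0]]
wrist_force: [-1.1, 0.5, -0.6]
gripper_width: 0.006
```

```bash
python3 -c "
from h import *
print(loc(r.sense()['tcp_pos']))
knob()"
```

```text
[  4.50668328  17.16969784 223.76260261]
tcp [  4.5  17.2 223.8] F [-1.1  0.5 -0.6]
top hidden 0
side 104 min [-11.  -40.  170.9] max [ 13.2 -16.1 179.4] mean [  1.2 -28.2 175.7]
```

Emit:
play_rows(
  commands=[
    [[0, 0, -0.025, 0, 0, 0, 1], [0, 0, -0.05, 0, 0, 0, 1], [0, 0, -0.08, 0, 0, 0, 1], [0, 0, -0.08, 0, 0, 0, 1], [0, 0, -0.08, 0, 0, 0, 1]],
  ],
)

```text
time_s: 9.85
tcp_pos: [0.5795, -0.0127, 0.1516]
ee_rot: [[0.972, 0.236, 0.001], [0.236, -0.972, -0.001], [0.0, 0.001, -1.0]]
wrist_force: [-0.3, -0.4, 0.4]
gripper_width: 0.006
```

```bash
python3 -c "
from h import *
print(loc(r.sense()['tcp_pos']))"
```

```text
[  1.36626421  14.8718684  151.56006295]
```

Emit:
play_rows(
  commands=[
    [[0.0014, -0.0058, 0, 0, 0, 0, 1], [0.0028, -0.0117, 0, 0, 0, 0, 1], [0.004, -0.0165, 0, 0, 0, 0, 1], [0.0049, -0.0204, 0, 0, 0, 0, 1], [0.0057, -0.0233, 0, 0, 0, 0, 1]],
  ],
)

```text
time_s: 10.35
tcp_pos: [0.5857, -0.0358, 0.1511]
ee_rot: [[0.972, 0.236, 0.001], [0.236, -0.972, 0.0], [0.001, -0.0, -1.0]]
wrist_force: [-0.9, 1.5, 1.6]
gripper_width: 0.005
```

Emit:
play_rows(
  commands=[
    [[0.0003, -0.001, 0, 0, 0, 0, 1], [0.0003, -0.001, 0, 0, 0, 0, 1]],
  ],
)

```text
time_s: 10.55
tcp_pos: [0.5856, -0.0367, 0.1506]
ee_rot: [[0.972, 0.236, 0.0], [0.236, -0.972, -0.0], [0.0, 0.0, -1.0]]
wrist_force: [-0.4, 0.7, 0.6]
gripper_width: 0.004
```

Emit:
play_rows(
  commands=[
    [[-0.0015, 0.006, 0, 0, 0, 0, 1], [-0.003, 0.0122, 0, 0, 0, 0, 1], [-0.003, 0.0122, 0.03, 0, 0, 0, 1], [-0.003, 0.0122, 0.06, 0, 0, 0, 1], [-0.003, 0.0122, 0.06, 0, 0, 0, 1]],
  ],
)

```text
time_s: 11.05
tcp_pos: [0.5849, -0.0236, 0.2152]
ee_rot: [[0.971, 0.237, 0.009], [0.237, -0.971, 0.0], [0.009, 0.002, -1.0]]
wrist_force: [0.4, -0.6, 0.5]
gripper_width: 0.005
```

```bash
python3 -c "
from h import *
knob()
c=cap('side');ray('side',c['image'],c)"
```

```text
tcp [  4.1   3.  215.2] F [ 0.4 -0.6  0.5]
top hidden 0
side 105 min [ -9.9 -48.4 167.6] max [ 13.5 -26.4 177.5] mean [  1.6 -38.2 173.5]
side [257 215  14  18 190] bbox [  1.9 -32.  156. ]
   centroid [  2.2 -32.6 156. ]
```

The knob is now at y≈-32 mm (across ≈0.25), in the middle of the right slot line. Going to its near side.

Emit:
play_rows(
  commands=[
    [[-0.011, -0.0145, 0, 0, 0, 0, 1], [-0.022, -0.029, 0, 0, 0, 0, 1], [-0.034, -0.044, 0, 0, 0, 0, 1], [-0.034, -0.044, 0, 0, 0, 0, 1], [-0.034, -0.044, 0, 0, 0, 0, 1]],
  ],
)

```text
time_s: 11.7
tcp_pos: [0.5479, -0.0693, 0.2107]
ee_rot: [[0.972, 0.235, 0.0], [0.235, -0.972, 0.0], [0.0, 0.0, -1.0]]
wrist_force: [-0.7, 0.1, 0.3]
gripper_width: 0.004
```

Emit:
play_rows(
  commands=[
    [[0, 0, -0.02, 0, 0, 0, 1], [0, 0, -0.04, 0, 0, 0, 1], [0, 0, -0.06, 0, 0, 0, 1], [0, 0, -0.06, 0, 0, 0, 1], [0, 0, -0.06, 0, 0, 0, 1]],
  ],
)

```text
time_s: 12.2
tcp_pos: [0.549, -0.0683, 0.1508]
ee_rot: [[0.972, 0.236, 0.0], [0.236, -0.972, -0.0], [0.0, 0.001, -1.0]]
wrist_force: [-0.4, 0.3, 1.0]
gripper_width: 0.006
```

```bash
python3 -c "
from h import *
knob()"
```

```text
tcp [-41.5 -31.9 150.8] F [-0.4  0.3  1. ]
top hidden 0
side hidden 0
```

Emit:
play_rows(
  commands=[
    [[0.0058, 0.0014, 0, 0, 0, 0, 1], [0.0117, 0.0028, 0, 0, 0, 0, 1], [0.0175, 0.0043, 0, 0, 0, 0, 1], [0.0233, 0.0057, 0, 0, 0, 0, 1], [0.0291, 0.0071, 0, 0, 0, 0, 1]],
  ],
)

```text
time_s: 12.8
tcp_pos: [0.5778, -0.0613, 0.1506]
ee_rot: [[0.972, 0.236, -0.001], [0.236, -0.972, -0.0], [-0.001, 0.0, -1.0]]
wrist_force: [-1.0, 0.0, 1.4]
gripper_width: 0.005
```

Emit:
play_rows(
  commands=[
    [[0.0049, 0.0012, 0, 0, 0, 0, 1], [0.0097, 0.0024, 0, 0, 0, 0, 1], [0.0126, 0.0031, 0, 0, 0, 0, 1], [0.0155, 0.0038, 0, 0, 0, 0, 1], [0.0155, 0.0038, 0, 0, 0, 0, 1]],
  ],
)

```text
time_s: 13.3
tcp_pos: [0.5933, -0.0573, 0.1501]
ee_rot: [[0.972, 0.236, -0.0], [0.236, -0.972, 0.0], [-0.0, -0.0, -1.0]]
wrist_force: [-1.1, -0.9, -0.9]
gripper_width: 0.006
```

```bash
python3 -c "
from h import *
knob('8.png')
c=cap('side');ray('side',c['image'],c)
b=cv2.imread('pics/side8.png')[150:270,200:330]
cv2.imwrite('pics/v8.png',cv2.resize(b,(560,520),interpolation=2)*2)"
```

```text
tcp [  4.2 -31.7 150.1] F [-1.1 -0.9 -0.9]
top hidden 0
side hidden 0
side [281 235   2   2   3] bbox [ 26.9 -72.8 156. ]
   centroid [ 27.3 -72.5 156. ]
```

View pics/v8.png

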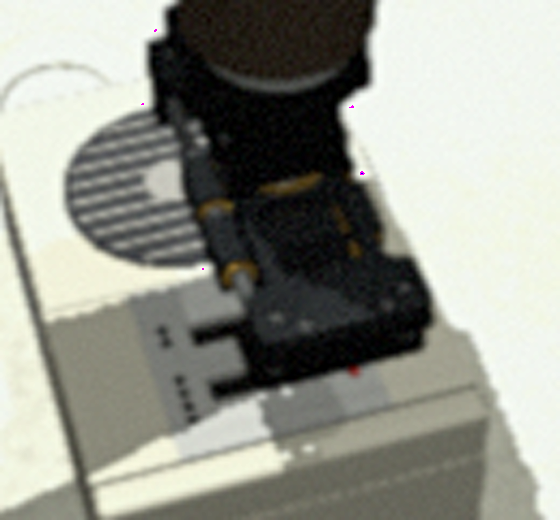

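The lever is hidden under the gripper, and the force is about 1.5 N, so it is moving freely. I'll continue gently towards the end.

Emit:
play_rows(
  commands=[
    [[0.0015, 0.0004, 0, 0, 0, 0, 1], [0.003, 0.0007, 0, 0, 0, 0, 1], [0.0045, 0.0011, 0, 0, 0, 0, 1], [0.006, 0.0015, 0, 0, 0, 0, 1], [0.006, 0.0015, 0, 0, 0, 0, 1]],
  ],
)

```text
time_s: 13.95
tcp_pos: [0.5994, -0.0558, 0.1505]
ee_rot: [[0.972, 0.236, 0.0], [0.236, -0.972, -0.0], [0.0, 0.0, -1.0]]
wrist_force: [-2.3, -0.6, -1.3]
gripper_width: 0.004
```

Emit:
play_rows(
  commands=[
    [[0.0005, 0.0001, 0, 0, 0, 0, 1], [0.001, 0.0002, 0, 0, 0, 0, 1], [0.001, 0.0002, 0, 0, 0, 0, 1]],
  ],
)

```text
time_s: 14.25
tcp_pos: [0.6001, -0.0557, 0.1505]
ee_rot: [[0.972, 0.236, -0.0], [0.236, -0.972, 0.0], [-0.0, -0.0, -1.0]]
wrist_force: [-2.1, -0.2, -0.4]
gripper_width: 0.004
```

```bash
python3 -c "
from h import *
knob()"
```

```text
tcp [ 11.2 -31.7 150.5] F [-2.1 -0.2 -0.4]
top hidden 0
side hidden 0
```

Now I'll back off towards the robot, rise and look.

Emit:
play_rows(
  commands=[
    [[-0.01, -0.0024, 0, 0, 0, 0, 1], [-0.025, -0.006, 0, 0, 0, 0, 1], [-0.045, -0.011, 0.02, 0, 0, 0, 1], [-0.07, -0.017, 0.06, 0, 0, 0, 1], [-0.1, -0.024, 0.1, 0, 0, 0, 1]],
  ],
)

```text
time_s: 14.85
tcp_pos: [0.5, -0.0799, 0.2514]
ee_rot: [[0.972, 0.236, 0.001], [0.236, -0.972, -0.0], [0.001, 0.001, -1.0]]
wrist_force: [0.1, -0.6, 0.9]
gripper_width: 0.004
```

Emit:
play_rows(
  commands=[
    [[-0.04, -0.01, 0.01, 0, 0, 0, 1], [-0.08, -0.02, 0.03, 0, 0, 0, 1], [-0.1, -0.024, 0.04, 0, 0, 0, 1], [-0.1, -0.024, 0.04, 0, 0, 0, 1], [-0.1, -0.024, 0.04, 0, 0, 0, 1]],
  ],
)

```text
time_s: 15.35
tcp_pos: [0.4007, -0.1036, 0.2911]
ee_rot: [[0.972, 0.236, 0.004], [0.236, -0.972, 0.001], [0.004, 0.0, -1.0]]
wrist_force: [-0.0, 1.4, 0.1]
gripper_width: 0.008
```

```bash
python3 - <<'E'
from h import *
knob('9.png')
for k in('top','side'):
    c=cap(k);ray(k,c['image'],c,(.152,))
a=cv2.imread('pics/top9.png')[150:280,180:350];b=cv2.imread('pics/side9.png')[130:330,180:350]
cv2.imwrite('pics/v9.png',np.hstack([cv2.resize(x,(400,400),interpolation=2) for x in(a,b)]))
E
```

```text
tcp [-193.9  -31.1  291.1] F [-0.   1.4  0.1]
top 81 min [ 20.8 -44.6 140.5] max [ 51.5 -14.8 173.8] mean [ 34.8 -29.2 162.9]
side 125 min [ 20.  -49.5 145.7] max [ 50.5 -25.1 173.5] mean [ 35.9 -37.2 166.1]
top [292 183  11  13  98] bbox [ 34.4 -31.2 152. ]
   centroid [ 35.4 -31.1 152. ]
side [272 213  13  17 170] bbox [ 33.6 -31.8 152. ]
   centroid [ 34.4 -32.5 152. ]
```

View pics/v9.png

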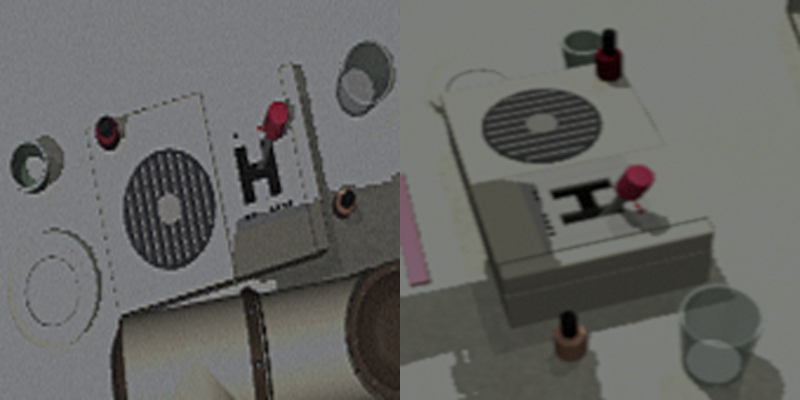

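The knob is at about (35, -32), so shift is ≈0.27 and across ≈0.25, and everything else looks in place. The margin over 0.25 is thin, so I'll nudge it a couple of millimetres closer to home.

Emit:
play_rows(
  commands=[
    [[0.03, 0.007, -0.01, 0, 0, 0, 1], [0.07, 0.017, -0.03, 0, 0, 0, 1], [0.1, 0.024, -0.04, 0, 0, 0, 1], [0.1, 0.024, -0.04, 0, 0, 0, 1]],
  ],
)

```text
time_s: 15.95
tcp_pos: [0.5028, -0.0787, 0.2462]
ee_rot: [[0.972, 0.237, -0.006], [0.237, -0.972, -0.001], [-0.006, -0.001, -1.0]]
wrist_force: [-1.4, 0.6, -0.5]
gripper_width: 0.002
```

Emit:
play_rows(
  commands=[
    [[0.03, 0.007, -0.04, 0, 0, 0, 1], [0.055, 0.013, -0.08, 0, 0, 0, 1], [0.075, 0.018, -0.1, 0, 0, 0, 1], [0.09, 0.0216, -0.1, 0, 0, 0, 1], [0.096, 0.023, -0.1, 0, 0, 0, 1]],
  ],
)

```text
time_s: 16.45
tcp_pos: [0.5972, -0.0564, 0.1483]
ee_rot: [[0.972, 0.237, -0.003], [0.237, -0.972, -0.001], [-0.003, 0.0, -1.0]]
wrist_force: [-0.5, -0.3, 0.9]
gripper_width: 0.004
```

Emit:
play_rows(
  commands=[
    [[0.002, 0.0005, 0, 0, 0, 0, 1], [0.004, 0.001, 0, 0, 0, 0, 1], [0.005, 0.0012, 0, 0, 0, 0, 1], [0.005, 0.0012, 0, 0, 0, 0, 1]],
  ],
)

```text
time_s: 16.85
tcp_pos: [0.6003, -0.0556, 0.1504]
ee_rot: [[0.972, 0.236, -0.001], [0.236, -0.972, 0.0], [-0.001, -0.0, -1.0]]
wrist_force: [-1.6, -0.2, -1.1]
gripper_width: 0.008
```

```bash
python3 -c "
from h import *
s=r.sense();print(loc(s['tcp_pos']),s['wrist_force'])"
```

```text
[ 11.39609266 -31.73254756 150.41813184] [-1.64801497 -0.24702257 -1.06438777]
```

Creeping forward in 1 mm steps, watching the force.

Emit:
play_rows(
  commands=[
    [[0.0005, 0.0001, 0, 0, 0, 0, 1], [0.001, 0.0002, 0, 0, 0, 0, 1], [0.001, 0.0002, 0, 0, 0, 0, 1]],
  ],
)

```text
time_s: 17.15
tcp_pos: [0.602, -0.0552, 0.1502]
ee_rot: [[0.972, 0.236, -0.0], [0.236, -0.972, 0.0], [-0.0, -0.0, -1.0]]
wrist_force: [-2.2, -0.8, -1.3]
gripper_width: 0.007
```

Emit:
play_rows(
  commands=[
    [[0.0005, 0.0001, 0, 0, 0, 0, 1], [0.001, 0.0002, 0, 0, 0, 0, 1], [0.001, 0.0002, 0, 0, 0, 0, 1]],
  ],
)

```text
time_s: 17.45
tcp_pos: [0.603, -0.055, 0.15]
ee_rot: [[0.972, 0.236, -0.001], [0.236, -0.972, -0.0], [-0.001, -0.0, -1.0]]
wrist_force: [-3.4, 0.3, 0.4]
gripper_width: 0.003
```

Emit:
play_rows(
  commands=[
    [[-0.01, -0.0024, 0, 0, 0, 0, 1], [-0.025, -0.006, 0, 0, 0, 0, 1], [-0.045, -0.011, 0.02, 0, 0, 0, 1], [-0.07, -0.017, 0.06, 0, 0, 0, 1], [-0.1, -0.024, 0.1, 0, 0, 0, 1]],
  ],
)

```text
time_s: 17.95
tcp_pos: [0.5037, -0.0792, 0.251]
ee_rot: [[0.972, 0.236, 0.002], [0.236, -0.972, -0.001], [0.002, 0.001, -1.0]]
wrist_force: [0.8, -0.6, 1.0]
gripper_width: -0.001
```

Emit:
play_rows(
  commands=[
    [[-0.04, -0.01, 0.01, 0, 0, 0, 1], [-0.08, -0.02, 0.03, 0, 0, 0, 1], [-0.1, -0.024, 0.04, 0, 0, 0, 1], [-0.1, -0.024, 0.04, 0, 0, 0, 1], [-0.1, -0.024, 0.04, 0, 0, 0, 1]],
  ],
)

```text
time_s: 18.45
tcp_pos: [0.4042, -0.103, 0.2907]
ee_rot: [[0.972, 0.236, 0.005], [0.236, -0.972, 0.0], [0.005, 0.001, -1.0]]
wrist_force: [0.5, 0.1, 0.1]
gripper_width: 0.005
```

```bash
python3 - <<'E'
from h import *
knob('10.png')
for k in('top','side'):
    c=cap(k);ray(k,c['image'],c,(.152,))
a=cv2.imread('pics/side10.png');b=cv2.imread('pics/side1.png')
cv2.imwrite('pics/v10.png',np.hstack([x[130:384,160:360] for x in(b,a)])*2)
E
```

```text
tcp [-190.3  -31.3  290.7] F [0.5 0.1 0.1]
top 87 min [ 21.2 -45.4 139.2] max [ 54.1 -13.3 171.5] mean [ 36.8 -29.3 161.3]
side 127 min [ 22.2 -49.  141.5] max [ 52.7 -24.7 172.6] mean [ 38.  -36.8 164.8]
top [292 182  11  13  95] bbox [ 37.4 -32.  152. ]
   centroid [ 37.2 -31.  152. ]
side [273 213  12  17 160] bbox [ 34.6 -32.1 152. ]
   centroid [ 35.5 -33.3 152. ]
```

View pics/v10.png

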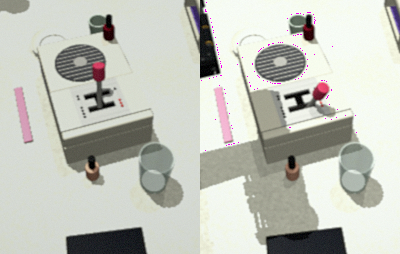

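The lever stands in the third slot, with the knob at x≈36–37 and y≈-32 mm. The other things are where they were at the start, and the robot is clear. Handing in.

```bash
python3 -c "
from h import *
print(r.finish_job())"
```

```text
the job is handed in; nothing more can be done
None
```

The lever is in the third slot (far right, three red dots), and I handed the job in at about 18.5 s of the 58 s allowed. No verdict is reported, so this rests on my own checks.

**What I did:** With the fingers shut, I pulled the lever back about 8–9 mm to the crossing and pushed it across to the right. I then pushed it forward from the near side and backed the arm off. The wrist force stayed under about 4 N in every reading.

**Last checks:**
- **Lever:** the knob measures about 36–37 mm forward and 32 mm to the right, so shift is ≈0.28–0.29 and across ≈0.25.
- **Other things:** in the first and last side-camera pictures the file, bottles, tumbler, pot and phone look unmoved. I compared them only by eye. The dish I could see only in part, and it also looked unmoved.
- **Robot:** the arm stands about 0.2 m back from the gate, at about 0.29 m height.

**Failed or disagreed:**
- **First push across:** it stopped short at across ≈0.18, because the shut fingers are thinner than I assumed. A second push fixed it.
- **First push forward:** it reached only about 0.27, so I nudged it another 3 mm.
- **Cameras:** at the end they differ by about 2 mm on the knob's forward position (top 37 mm, side 35 mm). Both are above the roughly 32 mm needed.

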